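Tip out the blue flip box

TASK

Take the blue flip box by its side bar and turn it right over on its pivot, as far as it goes, so that its clear lid swings open and both brass blocks drop into the grey tray on its stand. Leave the box turned over and let go of it. Leave the white flip box as it is.

Things in the scene. Friction and masses are not known exactly. Their poses are not given: they have to be found in the camera images.
- blue_stand: Fixed aluminium stand of the blue flip box, with a grey open tray (rim 40 mm up, floor 10 mm). Origin on the table below the pivot; z up; x points to the tray, the way the box tips; y runs along the pivot to the side with the bar. Pivot axis 125 mm up. Tray: x 2 to 142 mm, y -62 to 62 mm. The blue and white stands may trade places, left and right of the robot; heading varies.
- blue_box (a joint): Turn of the blue box, rad: 0 upright (start) to a stop at 2.79, upside down over the tray. Stiff pivot (0.18 N m): it stays where left; 3 to 10 N at the bar turns it. Box 74 x 68 x 48 mm, 0.25 kg, upright reaching 74 mm from the pivot axis towards the stand's -x, underside at pivot height. Clear lid, free hinge on the top edge far from the tray: gravity opens it past about 90 degrees.
- blue_bar (a point): Grip point on the blue box's round dark steel bar, 12 mm thick, parallel to the pivot, sticking out from y = 34 to 124 mm of the stand; this point is on its centre line at y = 94 mm. Upright: x -66, z 138 mm of the stand; it swings over the top on a 67 mm radius about the pivot to x 66, z 135 mm at the stop. Pinched from above, across the bar, it turns between the fingers. Its y lies along the bar.
- brass_a: One of two loose brass blocks, 28 x 18 x 12 mm (x, y, z), about 50 g, with two dark holes on top, that lie in the blue box under its lid. Origin at the centre of its underside.
- brass_b: The other brass block, the same.
- white_box (a joint): Turn of the white flip box on its own stand, rad: the same device as the blue one but with a white box holding black blocks. 0 upright (start). It is to stay as it is.

How it is judged:
By the outcome, as a careful person would: the job done as asked, in the order asked, and still so for the second after the job is handed in, with the robot touching nothing.
It also fails if it takes over 40 s, if anything falls off the work surface, if the arm or the gripper's body presses on something with over 40 N, if the wrist force passes 120 N, or if a joint passes its speed limit or range.

ROBOT

A 6-joint arm with a two-finger parallel gripper is mounted at the origin on the work surface. World frame = base frame: x ahead of the robot, y to its left, z up, the work surface at z = 0. Lengths are in mm, angles in rad, forces in N, time in s.
With the tool pointing down it reaches from about 250 to 725 mm from the base axis. Payload 4 kg.
Tool frame: the origin (TCP) lies at the very end of the fingers, on their centre line; the grasp point (between the pads) lies 19 mm behind it; z points along the fingers, y is the line along which they close (so a half turn about z gives the same grasp; the last joint's range is limited). The gripper opens to 85 mm and grips with 20 to 120 N. Pads are 22 mm wide; open, the fingers measure 114 mm over their backs; the gripper's body (76 mm by 85 mm) begins 54 mm behind the grasp point. The pads swing forward as they close: fully open they stand 13 mm farther back than shut.
Start: joints at [0, 0.241, 0.005, 1.335, 0, 1.571], TCP at [499.999, -0, 208.706] pointing down, gripper open.
Joint ranges: [-2.72, 2.72], [-1.05, 1.87], [-1.09, 1.28], [-1.99, 2.15], [-1.42, 1.44], [-3.14, 3.14]. Speed limits (rad/s): [2.79, 2.79, 3.14, 3.14, 3.14, 3.14].

INTERFACE

Orientations are given as a rotation vector (axis times angle).
In Python, from plant import bot, cams, ticket, models gives the robot as it stands.
- The arm moves only by the tool carry_out, never from a script. Its arguments are lists of equal length, an entry for each row: "xyz": the shift along the tool's x, y, z as a fraction of full scale, a list of three; "dr": the turn, a rotation vector about the tool's x, y, z as a fraction of full scale, a list of three; "gripper": the closure, from 0 (fully open) to 1 (shut). In form: {"xyz": [[dx, dy, dz], ...], "dr": [[ax, ay, az], ...], "gripper": [gripper, ...]}. A call has 1 to 12 rows; each row is the pose to reach, as a shift and turn from the pose commanded when the call began, along the tool's axes at that moment; what a row does not reach only later rows make up. Full scale, the value 1, is 0.5 m for a shift and 120 degrees for a turn. A row lasts 1/8 s, in which the tool goes at most 62.5 mm and 10.7 degrees, less where a joint would pass 70% of its speed; a pose out of reach is approached as far as the arm can. A call with a number of a shift or a turn outside -1 to 1 is refused whole. A call with a gripper value outside its range is refused whole. The fingers move at their own pace and stop on an object; "force" is the grip in N (left out, the last holds). Time passes only in rows, so rows that repeat a pose let the fingers close. It gives the time, the measured TCP pose, the force, the opening and the grip force at its end, in the units of the state.
- bot.observe(): the state, without advancing time (a new reading comes with each control period).
- cams.snapshot(name): name is "scene" or "side" or "wrist"; returns a dict with "color" (400x640x3 uint8, red, green, blue), "z_map" (400x640 float32, mm along the optical axis (not along the pixel's ray), 0 where there is no reading), "camera_matrix" (3x3 intrinsics, pixels), "view" (4x4, takes a point from world to camera coordinates); the wrist camera has in their place "mount" (4x4, takes a point from camera to tool coordinates, whose origin is the TCP and whose axes are the flange's). Camera axes: x right, y down, z forward; pixel columns grow to the right and rows downward; lengths in mm; the calibration is good to about 2 mm. A picture is of the moment at which its call begins: read the wrist's pose just before it.
- ticket.finish_job(): hands the job in; it is judged then, once.
Trained networks look in the newest picture that a camera, given by its name, has taken for a name from the list of things; names that differ only in an ending like _2 or _b are one class to them, and where a whole thing is asked for, a point or a joint stands for the part that bears it (a point fixed in the world has none). Each returns a list of dicts, best first, with "p" (0 to 1); they miss things now and then, are a little off and sometimes report something else, mostly with a low value. They report only what shows in the picture. A call takes as long as a camera call.
- models.spot_in(name, camera): "point" ([x, y, z] in mm, in world coordinates, good to about 4 mm: the middle of the surface that is visible of it).
- models.landmark_of(name, camera): "point" ([x, y, z] in mm, in world coordinates, good to about 4 mm: a listed point, or the origin of a listed thing).
The state is a dict: "time": time; "q": joint angles; "qvel": joint speeds; "joint_torque": joint torques, N m; "tcp_pos": TCP position; "tool_rot": TCP orientation; "force": force on the tool from outside, world axes, zero at the start; "torque": the same for the moment, N m; "opening": opening from 0.0 (shut) to 1.0 (fully open); "finger_force": force on a finger pad.
Only numpy, scipy, OpenCV 4.12 (cv2) and the standard library are available. Lean on these libraries where they do the work, as an engineer would, in place of code of your own. Each camera call takes 0.05 s, during which the arm holds its last target. There are 200 camera calls.

## Working session

There is one attempt and no reset: what is moved stays moved. The work goes in short steps, Python scripts to look and compute and a tool call to move; the robot and the scene stay as the last step left them, time stands still between calls to the robot, and variables do not carry over. Pictures are saved under pics/ and viewed, at most 10 in all, crops included, and the job is handed in when it is done.

Besides the shell and the picture viewer there is one more tool, called after "Call:" in YAML: its name, and indented under it one key for each argument. carry_out: Moves the arm, as the interface text tells. Its arguments: {"type":"object","properties":{"xyz":{"type":"array"},"dr":{"type":"array"},"gripper":{"type":"array"},"force":{"type":"number"}},"required":["xyz","dr","gripper"]}

```bash
mkdir -p pics; cat > h.py <<'E'
from plant import bot, cams, ticket, models
import numpy as np, cv2
from scipy.spatial.transform import Rotation as R
np.set_printoptions(precision=1,suppress=True)
def save(cam,name):
    s=cams.snapshot(cam); cv2.imwrite(f'pics/{name}.png',s['color'][:,:,::-1]); return s
def rep(cam,names,kinds=('landmark_of','spot_in')):
    for n in names:
        for k in kinds:
            for d in getattr(models,k)(n,cam)[:2]: print(cam,n,k,np.array(d['point']),round(d['p'],2))
E
python3 - <<'E'
from h import *
for c in('scene','side'):
    s=save(c,c+'0'); rep(c,['blue_stand','blue_bar','brass_a','white_box','blue_box'])
o=bot.observe(); print(o['time'],o['tcp_pos'],o['tool_rot'],o['force'])
E
```

```text
scene blue_stand landmark_of [552.2 197.2   2.7] 0.95
scene blue_stand spot_in [560.7 205.2  30.8] 0.56
scene blue_bar landmark_of [466.3 273.1 140. ] 0.71
scene blue_bar spot_in [527.3 202.2 163.6] 0.55Traceback (most recent call last):
  File "<stdin>", line 3, in <module>
  File "h.py", line 10, in rep
    for d in getattr(models,k)(n,cam)[:2]: print(cam,n,k,np.array(d['point']),round(d['p'],2))
             ~~~~~~~~~~~~~~~~~^^^^^^^
ValueError: it knows: blue_bar, blue_stand, brass
```

```bash
python3 - <<'E'
from h import *
s=save('side','side0'); rep('side',['blue_stand','blue_bar','brass'])
o=bot.observe(); print(o['time'],o['tcp_pos'],o['tool_rot'],o['force'])
E
```

```text
side blue_stand landmark_of [548.6 192.1  -1.7] 0.94
side blue_stand spot_in [520.3 177.6  35.8] 0.8
side blue_bar landmark_of [467.  272.3 139.6] 0.64
side blue_bar spot_in [489.3 173.6 171.4] 0.86
0.7 [500.    0.  208.7] [2.2 2.2 0. ] [0.5 0.  0.6]
```

View pics/scene0.png

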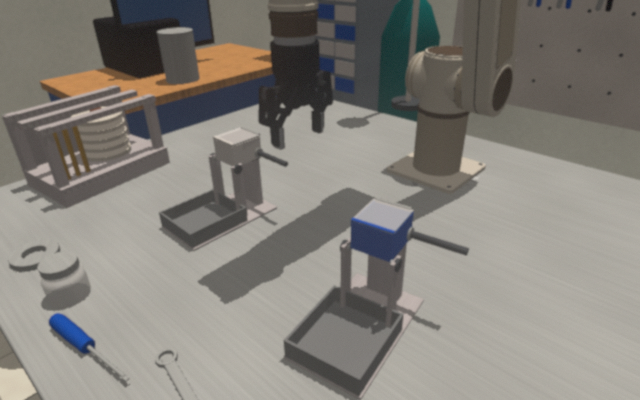

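View pics/side0.png

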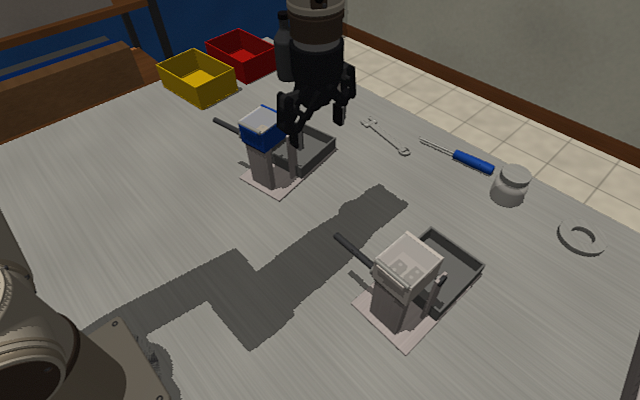

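The blue stand is on the left. In the scene picture its box is at (382,230) and its bar at (440,242); in the side picture the bar is at (225,125). The network's stand and bar points are 115 mm apart, where 114.3 is expected, which gives a heading of about 12°. Next I'll go above the bar.

Call:
carry_out:
  xyz:
    - [0.05, 0, -0.05]
    - [0.15, -0.02, -0.06]
    - [0.25, -0.03, -0.06]
    - [0.35, -0.05, -0.06]
    - [0.45, -0.06, -0.06]
    - [0.52, -0.07, -0.06]
    - [0.55, -0.07, -0.06]
    - [0.558, -0.07, -0.06]
    - [0.558, -0.07, -0.06]
    - [0.558, -0.07, -0.06]
  dr:
    - [0, 0, 0]
    - [0, 0, -0.02]
    - [0, 0, -0.04]
    - [0, 0, -0.06]
    - [0, 0, -0.08]
    - [0, 0, -0.099]
    - [0, 0, -0.099]
    - [0, 0, -0.099]
    - [0, 0, -0.099]
    - [0, 0, -0.099]
  gripper: [0, 0, 0, 0, 0, 0, 0, 0, 0, 0]

```text
time: 1.95
tcp_pos: [465.3, 277.8, 238.8]
tool_rot: [1.982, 2.437, -0.0]
force: [0.3, 0.0, -0.6]
opening: 0.996
finger_force: 0.0
```

```bash
cat > w.py <<'E'
from h import *
o=bot.observe(); s=save('wrist','wrist1')
rep('wrist',['blue_stand','blue_bar'],('landmark_of',))
for c in('scene','side'): cams.snapshot(c); rep(c,['blue_stand','blue_bar'],('landmark_of',))
K=s['camera_matrix'];z=s['z_map'];v,u=np.nonzero(z>0);d=z[v,u]
P=np.c_[(u-K[0,2])/K[0,0]*d,(v-K[1,2])/K[1,1]*d,d]
P=P@s['mount'][:3,:3].T+s['mount'][:3,3]
T=R.from_rotvec(o['tool_rot'])
print(o['time'],o['tcp_pos'],T.as_matrix())
W=T.apply(P)+o['tcp_pos']
np.save('W.npy',W)
th=np.radians(11.9);ex=np.array([np.cos(th),np.sin(th)]);ey=np.array([-ex[1],ex[0]])
O=np.array([550,195]);L=np.c_[(W[:,:2]-O)@ex,(W[:,:2]-O)@ey,W[:,2]]
m=(abs(L[:,0]+66)<25)&(L[:,1]>45)&(L[:,1]<118)&(abs(L[:,2]-140)<15)
B=W[m];print(m.sum())
for lo in range(40,130,10):
    k=m&(L[:,1]>=lo)&(L[:,1]<lo+10)
    if k.sum()>5: print(lo,k.sum(),np.median(L[k],0),np.percentile(L[k],98,0),np.percentile(L[k],2,0))
E
python3 w.py
```

```text
wrist blue_stand landmark_of [544.1 197.3  -3.3] 0.75
wrist blue_bar landmark_of [460.9 278.1 140. ] 0.79
scene blue_stand landmark_of [550.1 197.4   2.6] 0.85
scene blue_bar landmark_of [467.9 270.3 139.7] 0.7
side blue_stand landmark_of [546.7 195.    2. ] 0.92
side blue_bar landmark_of [470.1 268.8 139.6] 0.71
1.95 [465.3 277.8 238.8] [[-0.2  1.   0. ]
 [ 1.   0.2 -0. ]
 [-0.   0.  -1. ]]
909
40 56 [-68.3  47.4 144.4] [-62.4  49.8 145.8] [-73.3  45.1 140.3]
50 115 [-68.3  55.2 144.2] [-62.4  59.8 146.1] [-73.2  50.4 140.6]
60 117 [-68.2  65.1 144.1] [-62.4  69.7 145.9] [-73.1  60.2 140.9]
70 125 [-67.2  75.  144. ] [-61.4  79.7 146. ] [-73.1  70.2 139.2]
80 122 [-67.2  84.7 144.2] [-61.5  89.6 146.5] [-72.6  80.3 140.4]
90 128 [-66.2  94.9 144.2] [-61.   99.6 145.8] [-71.9  90.1 140.1]
100 139 [-66.2 105.  144. ] [-60.5 109.8 146.2] [-71.8 100.1 139.8]
110 107 [-66.1 114.  144.2] [-60.6 117.9 146.4] [-71.7 110.3 139.8]
```

View pics/wrist1.png

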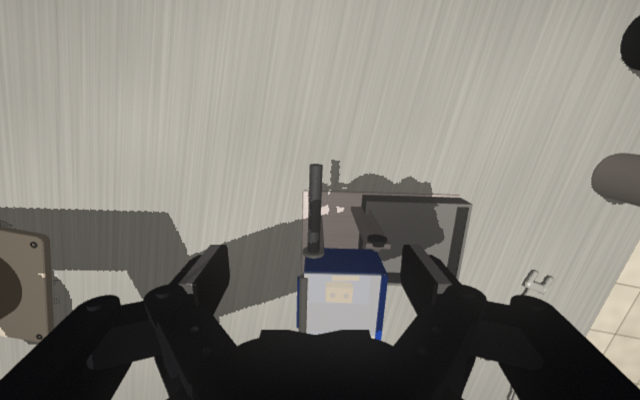

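The wrist picture shows the bar at column 316, rows 163–250, and the box below it. I'll fit the bar's line and its free end from the depth map.

```bash
cat > f.py <<'E'
import numpy as np
np.set_printoptions(precision=1,suppress=True)
W=np.load('W.npy')
th=np.radians(10);O=np.array([550,195])
for _ in range(3):
    ex=np.array([np.cos(th),np.sin(th)]);ey=np.array([-ex[1],ex[0]])
    L=np.c_[(W[:,:2]-O)@ex,(W[:,:2]-O)@ey,W[:,2]]
    m=(abs(L[:,0]+67)<20)&(L[:,1]>50)&(L[:,1]<150)&(abs(L[:,2]-142)<8)
    a,b=np.polyfit(L[m,1],L[m,0],1); th-=np.arctan(a)
    print(np.degrees(th),b,'y ends',np.percentile(L[m,1],[0,1,99,100]),np.percentile(L[m,2],95))
# box top edges
k=(L[:,2]>165)&(L[:,2]<185)&(abs(L[:,0]+30)<80)&(abs(L[:,1])<60)
print(k.sum(),np.percentile(L[k],[1,50,99],0))
k=(L[:,2]>33)&(L[:,2]<46)&(L[:,0]>-20)&(L[:,0]<170)&(L[:,1]<90)
print(k.sum(),np.percentile(L[k],[1,50,99],0))
tip=np.percentile(L[m,1],99.7); 
O2=O+ex*((a*90+b)+66)+ey*(tip-124); print('origin',O2)
for y in(94,98): 
  for x in(-66,66): print(y,x,O2+ex*x+ey*y)
E
python3 f.py
```

```text
9.948993805086332 -69.80401464010745 y ends [ 50.3  50.9 121.8 122. ] 145.72607106920384
9.947651530774289 -69.80604483938708 y ends [ 50.2  50.9 121.8 121.9] 145.72607106920384
9.947616207617587 -69.80609897364027 y ends [ 50.2  50.9 121.8 121.9] 145.72607106920384
5694 [[-82.8 -30.6 166.5]
 [-43.8   6.5 178.7]
 [ -4.5  32.2 181.1]]
1125 [[-14.8 -63.4  33.1]
 [100.8  45.9  40.5]
 [138.   59.9  44. ]]
origin [546.6 192.2]
94 -66 [465.4 273.4]
94 66 [595.4 296.2]
98 -66 [464.7 277.4]
98 66 [594.7 300.2]
```

The fit agrees with the box side at y 34 and the tray edges at x 142, y 62. The heading is 9.95° and the origin is (546.6, 192.2). I'll descend and pinch the bar.

Call:
carry_out:
  xyz:
    - [-0.002, 0, 0.05]
    - [-0.002, 0, 0.12]
    - [-0.002, 0, 0.19]
    - [-0.002, 0, 0.225]
    - [-0.002, 0, 0.239]
    - [-0.002, 0, 0.239]
    - [-0.002, 0, 0.239]
    - [-0.002, 0, 0.239]
    - [-0.002, 0, 0.239]
    - [-0.002, 0, 0.239]
    - [-0.002, 0, 0.239]
    - [-0.002, 0, 0.239]
  dr:
    - [0, 0, 0.016]
    - [0, 0, 0.016]
    - [0, 0, 0.016]
    - [0, 0, 0.016]
    - [0, 0, 0.016]
    - [0, 0, 0.016]
    - [0, 0, 0.016]
    - [0, 0, 0.016]
    - [0, 0, 0.016]
    - [0, 0, 0.016]
    - [0, 0, 0.016]
    - [0, 0, 0.016]
  gripper: [0, 0, 0, 0, 0, 0, 0.9, 0.9, 0.9, 0.9, 0.9, 0.9]
  force: 40

```text
time: 3.9
tcp_pos: [465.5, 278.1, 119.4]
tool_rot: [2.02, 2.406, 0.001]
force: [0.3, -0.2, 0.0]
opening: 0.102
finger_force: 2.4
```

Call:
carry_out:
  xyz:
    - [0, 0, 0]
    - [0, 0, 0]
    - [0, 0, 0]
    - [0, 0, 0]
  dr:
    - [0, 0, 0]
    - [0, 0, 0]
    - [0, 0, 0]
    - [0, 0, 0]
  gripper: [1, 1, 1, 1]
  force: 40

```text
time: 4.4
tcp_pos: [465.5, 278.3, 121.2]
tool_rot: [2.02, 2.406, 0.003]
force: [-3.1, -1.0, 9.2]
opening: 0.003
finger_force: 4.9
```

```bash
python3 - <<'E'
from h import *
s=save('scene','g1'); i=cv2.imread('pics/g1.png')[150:310,300:520]; cv2.imwrite('pics/g1c.png',cv2.resize(i,None,fx=3,fy=3))
E
```

```text
(no output)
```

View pics/g1c.png

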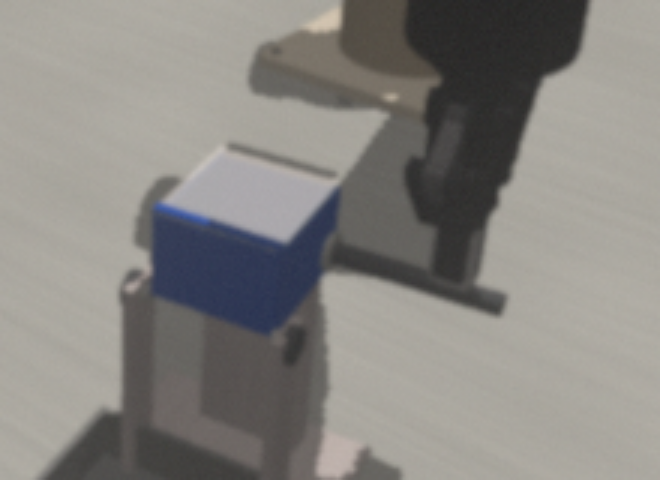

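The fingers read shut (0.003), with the tips near the bar at crop (455,280). It isn't clear that the bar is between the pads, so I'll check from the side and with depth.

```bash
python3 - <<'E'
from h import *
print(bot.observe()['tcp_pos'],bot.observe()['opening'])
th=np.radians(9.95);ex=np.array([np.cos(th),np.sin(th)]);ey=np.array([-ex[1],ex[0]]);O=np.array([546.6,192.2])
ims=[]
for c in('scene','side'):
    s=cams.snapshot(c);K=s['camera_matrix'];z=s['z_map'];V=s['view']
    v,u=np.nonzero(z>0);d=z[v,u]
    P=np.c_[(u-K[0,2])/K[0,0]*d,(v-K[1,2])/K[1,1]*d,d];W=(P-V[:3,3])@V[:3,:3]
    L=np.c_[(W[:,:2]-O)@ex,(W[:,:2]-O)@ey,W[:,2]]
    for lo in range(36,132,8):
        k=(abs(L[:,0]+66)<30)&(L[:,1]>=lo)&(L[:,1]<lo+8)&(L[:,2]>90)&(L[:,2]<260)
        if k.sum()>3: print(c,lo,k.sum(),'zmin/max',np.percentile(L[k,2],[2,98]),'x',np.percentile(L[k,0],[2,98]))
    p=V[:3,:3]@np.r_[O-66*ex+98*ey,135]+V[:3,3];p=K@p;p=(p/p[2]).astype(int);print(p)
    i=s['color'][max(p[1]-60,0):p[1]+60,max(p[0]-60,0):p[0]+60,::-1];ims.append(cv2.resize(i,(400,400),interpolation=cv2.INTER_CUBIC))
cv2.imwrite('pics/g2.png',np.hstack(ims))
E
```

```text
[465.5 278.3 121.2] -0.001148199763215596
scene 36 76 zmin/max [128.3 152.1] x [-71.8 -50.9]
scene 44 42 zmin/max [132.  143.4] x [-66.6 -57.6]
scene 52 41 zmin/max [133.7 143.2] x [-66.  -57.5]
scene 60 42 zmin/max [131.8 142.8] x [-67.1 -56.6]
scene 68 42 zmin/max [133.7 143.6] x [-66.8 -57.3]
scene 76 86 zmin/max [134.  249.9] x [-66.1 -44.6]
scene 84 73 zmin/max [132.6 230.3] x [-63.3 -45.4]
scene 92 130 zmin/max [134.2 178.3] x [-60.3 -49.1]
scene 100 183 zmin/max [134.9 225.9] x [-60.4 -37.3]
scene 108 499 zmin/max [136.1 257. ] x [-85.5 -37.5]
scene 116 210 zmin/max [135.2 250.3] x [-81.1 -45.1]
scene 124 14 zmin/max [131.3 142.2] x [-67.  -58.7]
[449 246   1]
side 36 5 zmin/max [138.1 143.6] x [-76.  -68.6]
side 44 17 zmin/max [134.7 144.5] x [-70.8 -64.4]
side 52 15 zmin/max [134.2 144.5] x [-71.5 -60. ]
side 60 19 zmin/max [134.8 144. ] x [-71.1 -62.4]
side 68 17 zmin/max [137.  145.1] x [-71.  -62.7]
side 76 260 zmin/max [142.8 250.9] x [-84.5 -48. ]
side 84 616 zmin/max [143.4 257.4] x [-94.8 -37.2]
side 92 67 zmin/max [136.  226.1] x [-92.  -41.3]
side 100 44 zmin/max [139.6 229.3] x [-94.2 -70.2]
side 108 18 zmin/max [136.1 211.9] x [-81.4 -69.9]
side 116 7 zmin/max [137.  142.2] x [-71.5 -66.7]
[221 124   1]
```

View pics/g2.png

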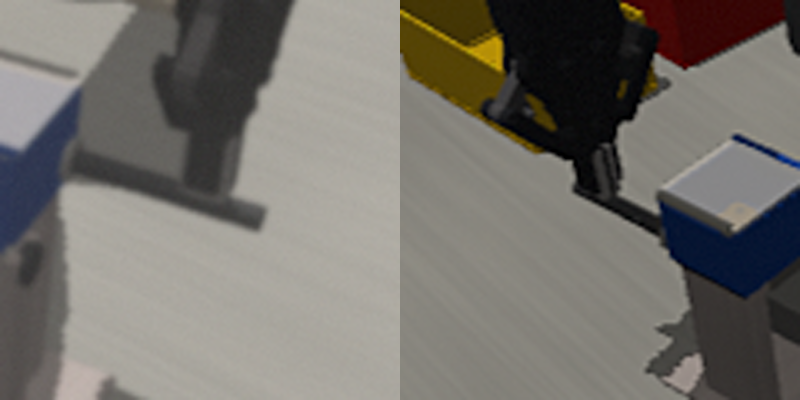

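The fingers appear to end right at the bar, at about z 135, and not 16 mm below it. They read shut with a 9 N upward push, so the pads closed on top of the bar. I'll open, lift, close in the air and measure where the tips really are.

Call:
carry_out:
  xyz:
    - [0, 0, 0]
    - [0, 0, 0]
    - [0, 0, 0]
    - [0, 0, -0.06]
    - [0, 0, -0.12]
    - [0, 0, -0.12]
    - [0, 0, -0.12]
    - [0, 0, -0.12]
    - [0, 0, -0.12]
    - [0, 0, -0.12]
  dr:
    - [0, 0, 0]
    - [0, 0, 0]
    - [0, 0, 0]
    - [0, 0, 0]
    - [0, 0, 0]
    - [0, 0, 0]
    - [0, 0, 0]
    - [0, 0, 0]
    - [0, 0, 0]
    - [0, 0, 0]
  gripper: [0, 0, 0, 0, 0, 0.9, 0.9, 0.9, 0.9, 0.9]

```text
time: 5.8
tcp_pos: [464.9, 277.9, 178.6]
tool_rot: [-2.02, -2.406, 0.002]
force: [0.1, -0.3, -0.2]
opening: 0.103
finger_force: 0.0
```

```bash
cat > t.py <<'E'
from h import *
o=bot.observe();print(o['tcp_pos'],o['opening'],o['force'],o['finger_force'])
th=np.radians(9.95);ex=np.array([np.cos(th),np.sin(th)]);ey=np.array([-ex[1],ex[0]]);O=np.array([546.6,192.2])
ims=[]
for c in('scene','side'):
    s=cams.snapshot(c);K=s['camera_matrix'];z=s['z_map'];V=s['view']
    v,u=np.nonzero(z>0);d=z[v,u]
    P=np.c_[(u-K[0,2])/K[0,0]*d,(v-K[1,2])/K[1,1]*d,d];W=(P-V[:3,3])@V[:3,:3]
    L=np.c_[(W[:,:2]-O)@ex,(W[:,:2]-O)@ey,W[:,2]]
    k=(abs(L[:,0]+66)<60)&(abs(L[:,1]-98)<30)&(L[:,2]>155)&(L[:,2]<260)
    j=np.argsort(L[k,2])[:12];print(c,k.sum(),L[k][j])
    k=(abs(L[:,0]+66)<30)&(L[:,1]>45)&(L[:,1]<130)&(L[:,2]>110)&(L[:,2]<152)
    print('bar',np.percentile(L[k],[1,50,99],0))
    p=V[:3,:3]@np.r_[o['tcp_pos']]+V[:3,3];p=K@p;p=(p/p[2]).astype(int);print('tcp px',p)
    im=s['color'][:,:,::-1].copy();cv2.circle(im,(int(p[0]),int(p[1])),2,(0,0,255),-1)
    i=im[max(p[1]-60,0):p[1]+60,max(p[0]-60,0):p[0]+60];ims.append(cv2.resize(i,(400,400),interpolation=cv2.INTER_CUBIC))
cv2.imwrite('pics/g3.png',np.hstack(ims))
E
python3 t.py
```

```text
[464.9 277.9 178.6] 0.10282300528536593 [ 0.1 -0.3 -0.2] 0.0
scene 685 [[-55.6 102.5 198.9]
 [-55.1  94.  199.7]
 [-55.3  99.7 199.7]
 [-54.7 104.1 199.9]
 [-54.2  98.6 200. ]
 [-54.9 105.4 200.2]
 [-54.6  95.5 200.4]
 [-55.1 106.6 200.5]
 [-53.1  93.2 200.5]
 [-54.6 101.2 200.6]
 [-54.9 108.  201.1]
 [-54.8  98.2 201.2]]
bar [[-67.6  46.2 132.1]
 [-60.2  87.2 140.1]
 [-56.9 125.3 143.6]]
tcp px [453 221   1]
side 589 [[-76.   96.3 200.7]
 [-54.2  89.4 201.4]
 [-76.6 101.4 201.5]
 [-62.   93.  201.8]
 [-61.3  90.5 202.3]
 [-76.3  92.3 202.5]
 [-61.7  96.  202.8]
 [-74.9  87.5 203.5]
 [-61.5  92.9 203.9]
 [-62.1  86.  204.4]
 [-77.   87.9 204.5]
 [-77.   93.9 204.6]]
bar [[-72.1  46.4 135.1]
 [-68.5  82.8 142. ]
 [-61.1 122.1 145. ]]
tcp px [217 107   1]
```

View pics/g3.png

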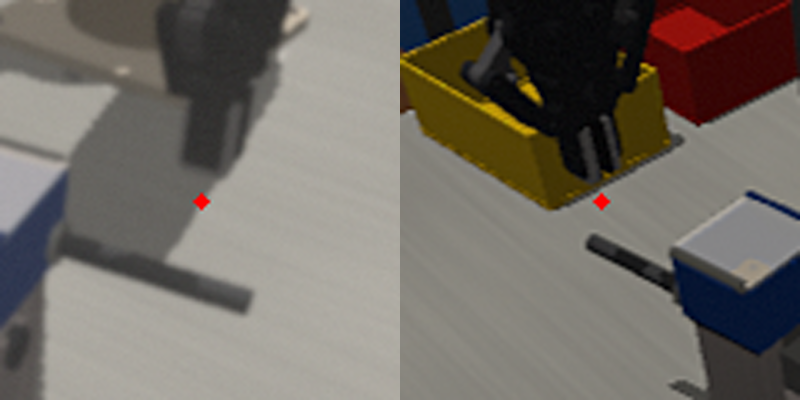

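The red dot is the reported TCP. The real fingertips are about 20 mm above it (tips at z≈200 against 178.6), so the pads sit about 39 mm behind the reported TCP. They are centred on x −66. I'll go down to a reported z of about 99.

Call:
carry_out:
  xyz:
    - [0, 0, 0]
    - [0, 0, 0]
    - [0, 0, 0.05]
    - [0, 0, 0.11]
    - [0, 0, 0.145]
    - [0, 0, 0.159]
    - [0, 0, 0.159]
    - [0, 0, 0.159]
    - [0, 0, 0.159]
    - [0, 0, 0.159]
    - [0, 0, 0.159]
    - [0, 0, 0.159]
  dr:
    - [0, 0, 0]
    - [0, 0, 0]
    - [0, 0, 0]
    - [0, 0, 0]
    - [0, 0, 0]
    - [0, 0, 0]
    - [0, 0, 0]
    - [0, 0, 0]
    - [0, 0, 0]
    - [0, 0, 0]
    - [0, 0, 0]
    - [0, 0, 0]
  gripper: [0, 0, 0, 0, 0, 0, 0, 1, 1, 1, 1, 1]
  force: 40

```text
time: 7.4
tcp_pos: [465.5, 278.2, 100.1]
tool_rot: [2.02, 2.406, 0.001]
force: [1.0, 0.3, 1.5]
opening: 0.126
finger_force: 38.9
```

The bar is held (10.7 mm open, 39 N). Next is the first part of the arc, to 40°.

Call:
carry_out:
  xyz:
    - [0, 0.006, -0.023]
    - [0, 0.017, -0.044]
    - [0, 0.031, -0.063]
    - [0, 0.048, -0.079]
    - [0, 0.048, -0.079]
  dr:
    - [0, 0, 0]
    - [0, 0, 0]
    - [0, 0, 0]
    - [0, 0, 0]
    - [0, 0, 0]
  gripper: [1, 1, 1, 1, 1]

```text
time: 8.02
tcp_pos: [486.1, 281.8, 140.5]
tool_rot: [-2.017, -2.403, 0.007]
force: [-9.0, -0.2, 4.6]
opening: 0.116
finger_force: 39.4
```

Call:
carry_out:
  xyz:
    - [0, 0.019, -0.013]
    - [0, 0.04, -0.022]
    - [0, 0.063, -0.028]
    - [0, 0.087, -0.03]
    - [0, 0.11, -0.027]
    - [0, 0.133, -0.021]
    - [0, 0.154, -0.01]
    - [0, 0.173, 0.004]
    - [0, 0.189, 0.021]
    - [0, 0.202, 0.04]
    - [0, 0.211, 0.061]
    - [0, 0.217, 0.084]
  dr:
    - [0, 0, 0]
    - [0, 0, 0]
    - [0, 0, 0]
    - [0, 0, 0]
    - [0, 0, 0]
    - [0, 0, 0]
    - [0, 0, 0]
    - [0, 0, 0]
    - [0, 0, 0]
    - [0, 0, 0]
    - [0, 0, 0]
    - [0, 0, 0]
  gripper: [1, 1, 1, 1, 1, 1, 1, 1, 1, 1, 1, 1]

```text
time: 9.52
tcp_pos: [595.9, 301.2, 96.6]
tool_rot: [-2.02, -2.406, -0.0]
force: [-4.8, 1.3, 6.2]
opening: 0.119
finger_force: 45.1
```

Call:
carry_out:
  xyz:
    - [0, 0, 0.004]
    - [0, 0, 0.008]
    - [0, 0, 0.008]
    - [0, 0, 0.008]
  dr:
    - [0, 0, 0]
    - [0, 0, 0]
    - [0, 0, 0]
    - [0, 0, 0]
  gripper: [1, 1, 1, 1]

```text
time: 10.02
tcp_pos: [596.2, 301.3, 95.6]
tool_rot: [2.019, 2.405, 0.004]
force: [-7.3, 0.5, 13.4]
opening: 0.122
finger_force: 46.4
```

```bash
python3 - <<'E'
from h import *
o=bot.observe();print(o['tcp_pos'],o['opening'],o['force'])
a=cams.snapshot('scene');rep('scene',['brass','blue_bar'],('landmark_of',));b=cams.snapshot('side');rep('side',['brass','blue_bar'],('landmark_of',))
f=lambda s,r0,r1,c0,c1:cv2.resize(s['color'][r0:r1,c0:c1,::-1],(400,480),interpolation=cv2.INTER_CUBIC)
cv2.imwrite('pics/e1.png',np.hstack([f(a,160,400,270,470),f(b,70,214,210,330)]))
E
```

```text
[596.2 301.3  95.6] 0.12185917330753875 [-7.3  0.5 13.4]
scene brass landmark_of [655.5 195.4  10.3] 0.76
scene brass landmark_of [641.6 228.2  10.8] 0.58
scene blue_bar landmark_of [596.9 292.9 132.7] 0.85
side brass landmark_of [645.2 224.7   9.2] 0.53
side brass landmark_of [653.8 194.5   5.2] 0.44
side blue_bar landmark_of [600.9 295.4 135.5] 0.6
```

View pics/e1.png

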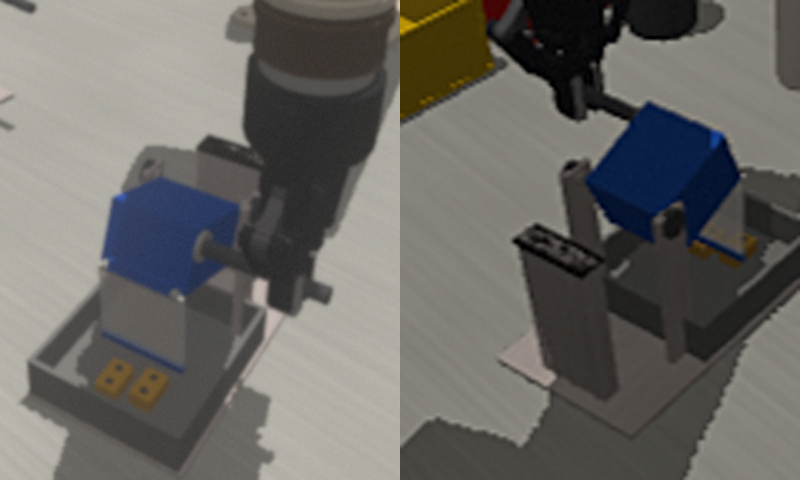

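Both brass blocks lie in the tray (left crop, (115,378) and (150,387); z≈10), and the lid hangs open. The box is at its stop: the force rose to 13 N with no further travel. I'll let go and lift away.

Call:
carry_out:
  xyz:
    - [0, 0, 0]
    - [0, 0, 0]
    - [0, 0, 0]
    - [0, 0, 0]
    - [0, 0, -0.03]
    - [0, 0, -0.08]
    - [0, 0, -0.15]
    - [0, 0, -0.22]
    - [0, 0, -0.28]
    - [0, 0, -0.28]
    - [0, 0, -0.28]
  dr:
    - [0, 0, 0]
    - [0, 0, 0]
    - [0, 0, 0]
    - [0, 0, 0]
    - [0, 0, 0]
    - [0, 0, 0]
    - [0, 0, 0]
    - [0, 0, 0]
    - [0, 0, 0]
    - [0, 0, 0]
    - [0, 0, 0]
  gripper: [0, 0, 0, 0, 0, 0, 0, 0, 0, 0, 0]

```text
time: 11.7
tcp_pos: [595.6, 300.9, 233.2]
tool_rot: [2.02, 2.406, 0.0]
force: [0.5, -0.9, 0.3]
opening: 0.999
finger_force: 0.0
```

```bash
python3 - <<'E'
from h import *
o=bot.observe();print(o['tcp_pos'],o['opening'],o['force'])
s=save('scene','f');rep('scene',['brass','blue_bar'],('landmark_of',))
E
```

```text
[595.6 300.9 233.2] 0.9987790935071055 [ 0.5 -0.9  0.3]
scene brass landmark_of [641.6 226.7  11.7] 0.8
scene brass landmark_of [656.8 199.4  12.7] 0.63
scene blue_bar landmark_of [595.9 296.4 134.4] 0.86
```

View pics/f.png

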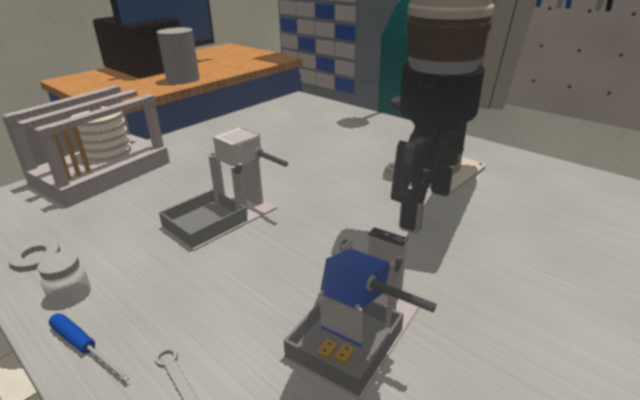

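The picture shows the blue box turned over at (355,278), both blocks in the tray at (327,349) and (345,353), the white box still upright at (237,148), and the gripper clear of everything.

```bash
python3 -c "
from plant import ticket; print(ticket.finish_job())"
```

```text
the job is handed in; nothing more can be done
None
```

The blue box is turned over to its stop and released, both brass blocks are in the grey tray, the white box was left upright and untouched, and the job is handed in; the verdict was not shown.

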